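# Feel out the heavy side of a loaded tumbler

### The arm

A 7-joint arm with a two-finger parallel gripper is mounted at the origin on the work surface. World frame = base frame: x ahead of the robot, y to its left, z up, the work surface at z = 0. Lengths are in m, angles in rad, forces in N, time in s.
With the tool pointing down it reaches from about 0.425 to 0.925 m from the base axis. Payload 6.8 kg.
Tool frame: the origin (TCP) lies between the finger pads, 19 mm behind the fingertips; this is the grasp point; z points along the fingers, y is the direction in which the jaws open and shut (so a half turn about z gives the same grasp; the last joint's range is limited). The gripper opens to 85 mm and grips with 20 to 120 N. Pads are 22 mm wide; open, the fingers measure 114 mm over their backs; the gripper's body (76 mm by 85 mm) begins 54 mm behind the grasp point. The pads swing forward as they close: fully open they stand 13 mm farther back than shut.
Start: joints at [1.235, 0.477, 0.022, 1.555, -0.011, 1.109, -0.083], TCP at [0.152, -0.658, 0.25] pointing down, gripper open.
Joint ranges: [-2.96, 2.96], [-0.34, 2.1], [-1.41, 1.46], [0.24, 2.44], [-1.37, 4.51], [0.17, 1.92], [-2.96, 2.96]. Speed limits (rad/s): [2.39, 2.39, 3.14, 3.14, 3.14, 3.14, 3.14].

### API

Orientations are given as a unit quaternion [w, x, y, z].
In Python, from station import readout, eyes, ticket gives the robot as it stands. The module is installed in compiled form; this text tells all that it offers.
- The arm moves only by the shell command python3 -m crank 'ROWS' [FORCE]. ROWS is JSON, a list of rows, each an object of numbers: "jaw": the opening in per cent of the stroke, from 0 (shut) to 100 (fully open); "x", "y", "z": the shift along the tool's x, y, z in mm; "ax", "ay", "az": the turn, a rotation vector about the tool's x, y, z in degrees. In form: [{"jaw": .., "x": .., "y": .., "z": .., "ax": .., "ay": .., "az": ..}, ...]. A call has 1 to 12 rows; each row shifts and turns the commanded pose from where the row before left it, along the tool's axes as they then stand; what a row does not reach is not made up. A row lasts 1/8 s, in which the tool goes at most 62.5 mm and 10.7 degrees, less where a joint would pass 70% of its speed; a pose out of reach is approached as far as the arm can. A call with a gripper value outside its range is refused whole. The fingers move at their own pace and stop on an object; FORCE is the grip in N (left out, the last holds). Time passes only in rows, so rows that do not move let the fingers close. It gives the time, the measured TCP pose, the force and the opening at its end, in the units of the state.
- readout.get_obs(): the state, without advancing time (a new reading comes with each control period).
- eyes.read_camera(name): name is "side" or "top" or "wrist"; returns (picture, depth): 420x560x3 uint8, red, green, blue; 420x560 float32, m along the optical axis (not along the pixel's ray), 0 where there is no reading.
- eyes.calibration(name): a dict with "fx", "fy", "cx", "cy" (pixels), "R" (3x3) and "t" (3): a world point X has camera coordinates R X + t. Camera axes: x right, y down, z forward; pixel columns grow to the right and rows downward; lengths in m; the calibration is good to about 2 mm. A picture is of the moment at which its call begins: read the wrist's pose just before it. calibration takes no time and is no camera call; for the wrist camera it gives the pose at the moment of the call.
- ticket.hand_in(): hands the job in, once; it reports no verdict.
The state is a dict: "t": time; "q": joint angles; "joint_vel": joint speeds; "joint_torque": joint torques, N m; "eef_pos": TCP position; "tool_rot": TCP orientation; "contact_force": force on the tool from outside, world axes, zero at the start; "torque": the same for the moment, N m; "gripper_width": opening from 0.0 (shut) to 1.0 (fully open).
Only numpy, scipy, OpenCV 4.12 (cv2) and the standard library are available. Lean on these libraries where they do the work, as an engineer would, in place of code of your own. Each camera call takes 0.05 s, during which the arm holds its last target. There are 200 camera calls.

### The job

The bench tumbler has just been loaded: push its blue cover fully shut, then take the red crank handle and turn it round, about half a turn from where it stood or more, feeling from the force on the handle on which side of the hidden drum the heavy load sits. Bring the heavy side to the bottom and finish still gripping the handle, holding the drum at rest with its heavy side straight down. Leave the glassware and the other loose things on the bench where they are.

Things in the scene. Friction and masses are not known exactly. Their poses are not given: they have to be found in the camera images.
- tumbler: The bench tumbler, a fixed cream box 170 (x) x 200 (y) x 175 mm (z) with a blue cover hinged on top and a crank on its -y side. Origin: centre of its underside, on the bench. x points away from the side where the cover opens (the hinge is at +x), y along the drum's axis away from the crank, z up. It never moves in a run, but it stands elsewhere and turned differently each time.
- cover (a joint): Angle of the cover in rad: 0 shut, flat on the box; it starts half open (0.6 to 1.0) and stays where it is left (stiff hinge, about 3 N at the tab). The hinge axis runs along the tumbler's y at x = +85 mm, z = 175 mm of its frame. The cover is a plate 170 x 200 x 6 mm and can be pushed down from above.
- cover_tab (a point): Top face of the black tab (25 x 60 mm) in the middle of the cover's free edge, 180 mm from the hinge axis and 6 mm above the plate's underside; with the cover shut it is at x = -95 mm, y = 0, z = 181 mm of the tumbler.
- crank (a joint): Angle of crank and drum in rad, no stops: 0 with the handle straight up; it starts within 0.85 of that. The handle's centre is at x = -60 sin(q), y = -170, z = 110 + 60 cos(q) mm in the tumbler's frame. The shaft turns stiffly (friction about 0.48 N m, 8 N at the handle) and stays where it is left. Which angle is right must be felt: it differs each time and cannot be seen.
- handle (a point): Middle of the red handle, a round grip 20 mm thick and 70 mm long, along the tumbler's y, 60 mm off the shaft axis, 70 mm out from the box's side. It spins freely on its pin: pinched from above across its diameter it can be led round the whole circle with the tool pointing down. The crank arm (10 mm thick, 20 to 30 mm off the box's side) lies between it and the box.
- shaft (a point): Fixed point on the shaft axis, 110 mm above the bench, 65 mm out from the box's crank side. Crank and drum are balanced; a hidden load of 0.85 to 1.05 kg fixed in the drum 45 mm off this axis adds a pull of 6 to 8 N at most along the handle's path: turning is hardest when the heavy side is level with the axis and rising, easiest when level and falling; friction resists both ways alike.
- amber_bottle: Amber bottle, 64 mm wide, 150 mm tall, white cap. A loose bystander; do not disturb. Origin: centre of its underside.
- sample_jar1: White jar with a blue cap, 54 mm wide, 70 mm tall. A loose bystander; do not disturb. Origin: centre of its underside.
- sample_jar2: White jar with a blue cap, 54 mm wide, 70 mm tall. A loose bystander; do not disturb. Origin: centre of its underside.
- beaker: Glass beaker, 72 mm wide, 95 mm tall. A loose bystander; do not disturb. Origin: centre of its underside.
- flask: Conical glass flask, 76 mm wide, 120 mm tall. A loose bystander; do not disturb. Origin: centre of its underside.
- scoop: Steel scoop, spoon-shaped, 200 mm long, lying flat. A loose bystander; do not disturb. Origin: centre of its underside.

How it is judged:
On the way, in this order (a step that is already met when the one before it is completed fails the run):
1. the cover is shut (value of joint cover below 0.05 rad), for 0.2 s.
2. the crank, moved by the fingers, has been turned nearly half way round from its start or farther (handle more than 112 mm from where it was) (distance of handle from where it was at the start of the episode above 0.112 m and contact force between the fingers and crank above 0.5 N), for 0.1 s.
At the end, for the whole second after the job is handed in: The cover is shut (under 0.05 rad), the drum stands still (under 0.05 rad/s) with its heavy side within 0.45 rad (26 degrees) of straight down, and the fingers still hold the crank handle (more than 3 N) (value of joint cover below 0.05 rad and angle between load_c0's own z axis and vertical below 0.45 rad and contact force between the fingers and crank above 3 N and velocity of joint crank between -0.05 and 0.05 rad/s); the arm keeps its last pose, push and grip.
It fails at once if a loose bystander is moved more than 30 mm (distance of any of amber_bottle, sample_jar1, sample_jar2, beaker, flask, scoop from where it was at the start of the episode above 0.03 m).
It also fails if it takes over 72 s, if anything falls off the work surface, if the arm or the gripper's body presses on something with over 40 N, if the wrist force passes 120 N, or if a joint passes its speed limit or range.

## Working session

There is one attempt and no reset: what is moved stays moved. The work goes in short steps, Python scripts to look and compute and a shell command to move; the robot and the scene stay as the last step left them, time stands still between calls to the robot, and variables do not carry over. Pictures are saved under pics/ and viewed, about 8 in all and at most 12, crops included, and the job is handed in when it is done.

```bash
mkdir -p pics; ls
cat > h.py <<'E'
import numpy as np, cv2
from station import readout, eyes, ticket
def snap(n):
    im,d=eyes.read_camera(n); c=eyes.calibration(n)
    v,u=np.mgrid[0:420,0:560]
    P=np.stack([(u-c['cx'])/c['fx']*d,(v-c['cy'])/c['fy']*d,d],-1)
    W=(P-np.array(c['t']))@np.array(c['R'])
    W[d==0]=np.nan
    return im,d,W
def save(im,f): cv2.imwrite(f,im[:,:,::-1])
E
python3 - <<'E'
from h import *
print(readout.get_obs())
ims=[]
for n in('side','top'):
    im,d,W=snap(n); ims.append(im); np.savez('pics/'+n,im=im,d=d,W=W)
    save(im,f'pics/{n}0.png'); print(n,(d==0).mean(), eyes.calibration(n)['R'], eyes.calibration(n)['t'])
E
```

```text
pics
{'t': 0.0, 'q': array([ 1.2349163 ,  0.47782295,  0.0223689 ,  1.5564542 , -0.01149937,
        1.10926425, -0.08308591]), 'joint_vel': array([ 5.25119659e-04, -2.06772856e-03,  3.43844855e-04, -4.94361513e-05,
        1.40303306e-03, -5.24338792e-04,  6.29910740e-05]), 'joint_torque': array([-1.04982093e-03, -5.96454155e+01,  1.60773374e+00, -2.81196588e+01,
        1.24791704e-02,  9.35071061e-03,  4.14354042e-05]), 'eef_pos': array([ 0.15227232, -0.65703649,  0.24900976]), 'tool_rot': array([-8.92596041e-04,  9.93520558e-01,  1.13648900e-01, -1.77510306e-04]), 'contact_force': array([-0.02959781,  0.34971217, -0.3725606 ]), 'torque': array([-0.00616109, -0.00352476,  0.05307578]), 'gripper_width': 1.001760707593071}
side 0.004090136054421769 [[-0.7466878  -0.66493632  0.01780507]
 [-0.46597661  0.50378997 -0.72736611]
 [ 0.47468213 -0.55141215 -0.6860186 ]] [0.40251987 0.33986329 1.23053554]
top 0.003784013605442177 [[-0.06645486 -0.9977883   0.00150007]
 [-0.97609908  0.0646984  -0.2074722 ]
 [ 0.20691628 -0.01525176 -0.97823976]] [0.03598083 0.54465907 1.72577062]
```

View pics/side0.png

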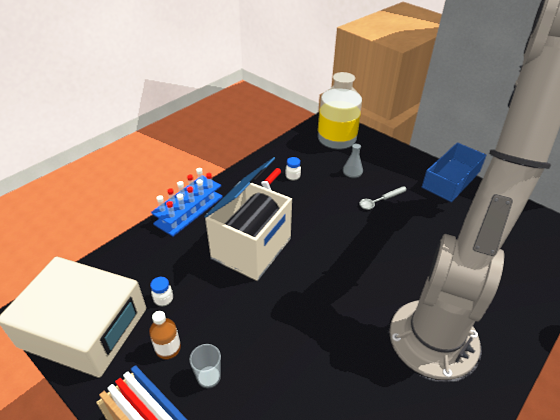

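View pics/top0.png

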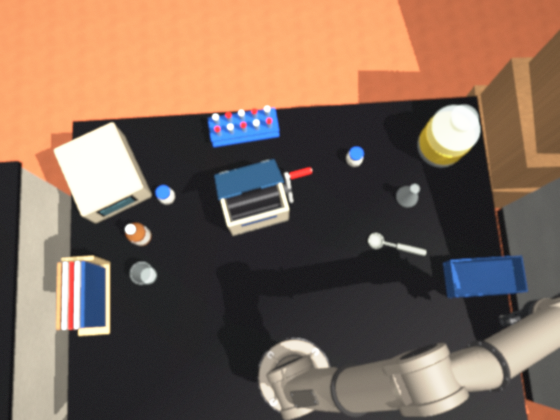

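The box stands ahead of the robot, top view (253,195). Its hinge is on the far side, and the crank with the red handle is on the right at (300,173). A jar stands at (355,157). Next I measure.

Run:
```python
from h import *
pts=[];red=[];blue=[]
for n,(u0,u1,v0,v1) in dict(side=(200,300,150,280),top=(205,320,155,240)).items():
    z=np.load(f'pics/{n}.npz'); im=z['im'].astype(int); W=z['W']
    m=np.zeros((420,560),bool); m[v0:v1,u0:u1]=1
    r,g,b=im[...,0],im[...,1],im[...,2]
    cream=m&(r>110)&(r-b>8)&(r-b<70)&(abs(r-g)<30)&(W[...,2]>.03)&(W[...,2]<.185)
    R=m&(r>130)&(g<70)&(b<70)&(W[...,2]>.06)
    B=m&(b>60)&(b-r>35)&(W[...,2]>.17)
    print(n,cream.sum(),R.sum(),B.sum(), W[cream].min(0),W[cream].max(0))
    p=W[cream]; pts.append(p)
    q=W[R]; print('red',q.mean(0),q.min(0),q.max(0)); red.append(q)
    dd=q-q.mean(0); print('dir',np.linalg.svd(dd)[2][0], np.ptp(dd@np.linalg.svd(dd,full_matrices=False)[2][0]))
    q=W[B]; blue.append(q); 
    if len(q): print('blue zrange',q.min(0),q.max(0))
    xy=p[:,:2].astype(np.float32)*1000
    print('rect',cv2.minAreaRect(xy))
xy=np.vstack(pts)[:,:2].astype(np.float32)*1000
print('all',cv2.minAreaRect(xy))
c=np.vstack(blue); n=np.linalg.svd(c-c.mean(0),full_matrices=False)[2][2]; print('cover normal',n,c.mean(0),np.degrees(np.arccos(abs(n[2]))))
# bystanders
z=np.load('pics/top.npz');W=z['W']
for nm,(u,v) in dict(jar=(355,155),flask=(408,196),scoop=(376,241),jar2=(165,194)).items(): print(nm,W[v,u])
```

```text
side 3650 125 520 [ 0.48227454 -0.2697448   0.03002691] [0.89225416 0.21843728 0.17850959]
red [ 0.68034461 -0.04161037  0.15852533] [ 0.62780473 -0.09628246  0.09567023] [0.86238943 0.03997159 0.1768398 ]
dir [ 0.88105041  0.38933186 -0.26864636] 0.25857013057397515
blue zrange [5.42318430e-01 3.02405751e-04 1.76800538e-01] [0.6926     0.21707616 0.32259608]
rect ((697.8843994140625, 27.285736083984375), (329.4465026855469, 505.9286193847656), 35.25479507446289)
top 707 50 1607 [ 0.48469306 -0.03622196  0.03000577] [0.65079184 0.19293605 0.18323746]
red [ 0.64606209 -0.06300724  0.1717736 ] [ 0.62800467 -0.09955006  0.16271273] [ 0.66199767 -0.03118558  0.18258639]
dir [-0.20680118  0.97804285  0.02579656] 0.06754824615663829
blue zrange [ 0.54177971 -0.00454658  0.17013182] [0.69381667 0.21076526 0.31751052]
rect ((567.2573852539062, 76.18982696533203), (123.6283950805664, 231.60995483398438), 12.054388046264648)
all ((695.869140625, 27.09375), (330.85595703125, 505.5635681152344), 35.829036712646484)
cover normal [0.72955727 0.15855894 0.66528584] [0.61275102 0.10750861 0.24967494] 48.29574211958289
jar [ 0.72503309 -0.26537396  0.06751844]
flask [ 0.56833571 -0.43381325  0.06171791]
scoop [ 0.42925481 -0.32022913 -0.00137944]
jar2 [0.62696901 0.39478261 0.07519644]
```

```bash
python3 -m crank '[{"jaw":0,"x":45,"y":-24.6,"z":-12},{"jaw":0,"x":45,"y":-24.6,"z":-12},{"jaw":0,"x":45,"y":-24.6,"z":-12},{"jaw":0,"x":45,"y":-24.6,"z":-12},{"jaw":0,"x":45,"y":-24.6,"z":-12},{"jaw":0,"x":45,"y":-24.6,"z":-12},{"jaw":0,"x":45,"y":-24.6,"z":-12},{"jaw":0,"x":45,"y":-24.6,"z":-12},{"jaw":0,"x":45,"y":-24.6,"z":-14},{"jaw":0}]'
python3 - <<'E'
from h import *
X=np.array([.9778,.2096]);Y=np.array([-.2096,.9778])
for n,(u0,u1,v0,v1) in dict(side=(200,300,150,280),top=(205,320,155,240)).items():
    z=np.load(f'pics/{n}.npz'); im=z['im'].astype(int); W=z['W'][v0:v1,u0:u1]; im=im[v0:v1,u0:u1]
    r,g,b=im[...,0],im[...,1],im[...,2]
    m=(r>110)&(r-b>8)&(r-b<70)&(abs(r-g)<30)&(W[...,2]>.04)&(W[...,2]<.185)
    x=W[m][:,:2]@X; y=W[m][:,:2]@Y
    print(n,np.percentile(x,[1,3,10,50,90,97]).round(3),np.percentile(y,[1,3,10,50,90,97,99]).round(3))
E
python3 -c "
from station import readout;print(readout.get_obs()['q'])"
```

```text
side [0.509 0.51  0.511 0.571 0.673 0.675] [-0.125 -0.12  -0.116  0.053  0.076  0.077  0.078]
top [0.509 0.51  0.51  0.512 0.591 0.609] [-0.157 -0.15  -0.127 -0.051  0.063  0.068  0.071]
[ 1.23491742  0.47770297  0.02234474  1.55636588 -0.01153075  1.10929314
 -0.08310703]schema error: expected keys jaw, x, y, z, ax, ay, az
```

```bash
python3 -m crank '[{"jaw":0,"x":45,"y":-24.6,"z":-12,"ax":0,"ay":0,"az":0},{"jaw":0,"x":45,"y":-24.6,"z":-12,"ax":0,"ay":0,"az":0},{"jaw":0,"x":45,"y":-24.6,"z":-12,"ax":0,"ay":0,"az":0},{"jaw":0,"x":45,"y":-24.6,"z":-12,"ax":0,"ay":0,"az":0},{"jaw":0,"x":45,"y":-24.6,"z":-12,"ax":0,"ay":0,"az":0},{"jaw":0,"x":45,"y":-24.6,"z":-12,"ax":0,"ay":0,"az":0},{"jaw":0,"x":45,"y":-24.6,"z":-12,"ax":0,"ay":0,"az":0},{"jaw":0,"x":45,"y":-24.6,"z":-12,"ax":0,"ay":0,"az":0},{"jaw":0,"x":45,"y":-24.6,"z":-14,"ax":0,"ay":0,"az":0},{"jaw":0,"x":0,"y":0,"z":0,"ax":0,"ay":0,"az":0}]'
python3 -c "
from station import readout;print(readout.get_obs()['q'])"
```

```text
t: 1.35
eef_pos: [0.5011, -0.3458, 0.3607]
tool_rot: [-0.001, 0.993, 0.118, 0.001]
contact_force: [0.0, 0.1, 0.0]
gripper_width: 0.003
[ 0.63134882  0.29405112 -0.1648512   1.57076514  0.0469522   1.27901424
 -0.87438326]
```

```bash
python3 -m crank '[{"jaw":0,"x":17.5,"y":-46,"z":0,"ax":0,"ay":0,"az":0},{"jaw":0,"x":17.5,"y":-46,"z":0,"ax":0,"ay":0,"az":0},{"jaw":0,"x":17.5,"y":-46,"z":0,"ax":0,"ay":0,"az":0},{"jaw":0,"x":17.5,"y":-46,"z":0,"ax":0,"ay":0,"az":0},{"jaw":0,"x":17.5,"y":-46,"z":0,"ax":0,"ay":0,"az":0},{"jaw":0,"x":17.5,"y":-46,"z":0,"ax":0,"ay":0,"az":0},{"jaw":0,"x":17.5,"y":-46,"z":0,"ax":0,"ay":0,"az":0},{"jaw":0,"x":17.5,"y":-46,"z":0,"ax":0,"ay":0,"az":0},{"jaw":0,"x":17.5,"y":-46,"z":0,"ax":0,"ay":0,"az":0},{"jaw":0,"x":0,"y":0,"z":0,"ax":0,"ay":0,"az":0}]'
python3 - <<'E'
from h import *
print(readout.get_obs()['q'])
im,d,W=snap('side'); save(cv2.resize(im[100:300,150:350],(800,800)[:2] and (600,600)),'pics/a.png')
E
```

```text
t: 2.6
eef_pos: [0.5563, 0.0924, 0.3595]
tool_rot: [-0.001, 0.993, 0.117, -0.0]
contact_force: [-0.6, -0.4, -0.6]
gripper_width: 0.002
[ 0.08420981  0.24057566 -0.4334474   1.6593581   0.10315249  1.26511624
 -1.7058957 ]
```

View pics/a.png

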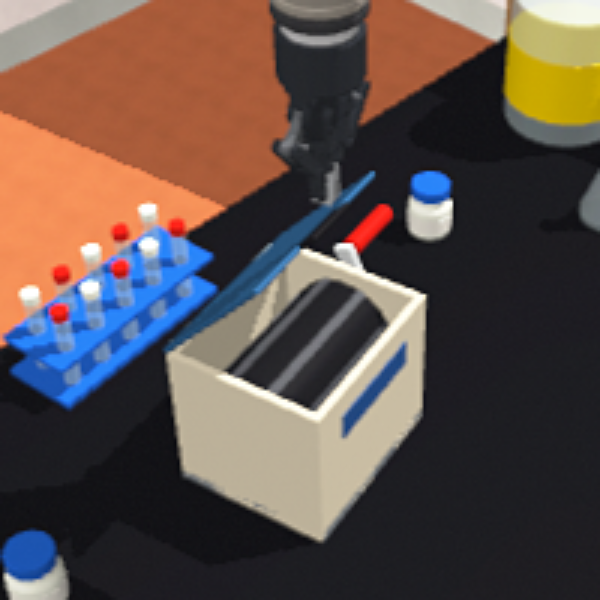

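The finger tip is just above the free half of the cover, near crop pixel (325,200). Now I push down along the arc.

```bash
python3 -m crank '[{"jaw":0,"x":-5,"y":0,"z":12,"ax":0,"ay":0,"az":0},{"jaw":0,"x":-5,"y":0,"z":12,"ax":0,"ay":0,"az":0},{"jaw":0,"x":-5,"y":0,"z":12,"ax":0,"ay":0,"az":0},{"jaw":0,"x":-5,"y":0,"z":12,"ax":0,"ay":0,"az":0},{"jaw":0,"x":-5,"y":0,"z":12,"ax":0,"ay":0,"az":0},{"jaw":0,"x":-5,"y":0,"z":10,"ax":0,"ay":0,"az":0},{"jaw":0,"x":-5,"y":0,"z":10,"ax":0,"ay":0,"az":0},{"jaw":0,"x":-5,"y":0,"z":10,"ax":0,"ay":0,"az":0}]'
python3 -m crank '[{"jaw":0,"x":-3.5,"y":0,"z":11,"ax":0,"ay":0,"az":0},{"jaw":0,"x":-3.5,"y":0,"z":11,"ax":0,"ay":0,"az":0},{"jaw":0,"x":-3.5,"y":0,"z":11,"ax":0,"ay":0,"az":0},{"jaw":0,"x":-1,"y":0,"z":10,"ax":0,"ay":0,"az":0},{"jaw":0,"x":-1,"y":0,"z":10,"ax":0,"ay":0,"az":0},{"jaw":0,"x":-1,"y":0,"z":8,"ax":0,"ay":0,"az":0},{"jaw":0,"x":0,"y":0,"z":3,"ax":0,"ay":0,"az":0},{"jaw":0,"x":0,"y":0,"z":0,"ax":0,"ay":0,"az":0}]'
```

```text
t: 3.65
eef_pos: [0.5177, 0.0793, 0.2693]
tool_rot: [0.0, 0.994, 0.114, 0.0]
contact_force: [0.9, -0.5, 1.1]
gripper_width: 0.001
t: 4.65
eef_pos: [0.5048, 0.0763, 0.2058]
tool_rot: [-0.0, 0.994, 0.114, -0.0]
contact_force: [-0.6, 0.7, 0.6]
gripper_width: -0.0
```

```bash
python3 -m crank '[{"jaw":0,"x":0,"y":0,"z":3,"ax":0,"ay":0,"az":0},{"jaw":0,"x":0,"y":0,"z":2,"ax":0,"ay":0,"az":0},{"jaw":0,"x":0,"y":0,"z":0,"ax":0,"ay":0,"az":0}]'
python3 - <<'E'
from h import *
im,d,W=snap('side'); save(cv2.resize(im[100:300,150:350],(600,600)),'pics/b.png')
E
```

```text
t: 5.03
eef_pos: [0.5048, 0.0763, 0.2009]
tool_rot: [0.0, 0.994, 0.114, 0.0]
contact_force: [0.4, -0.0, -0.0]
gripper_width: 0.002
```

View pics/b.png

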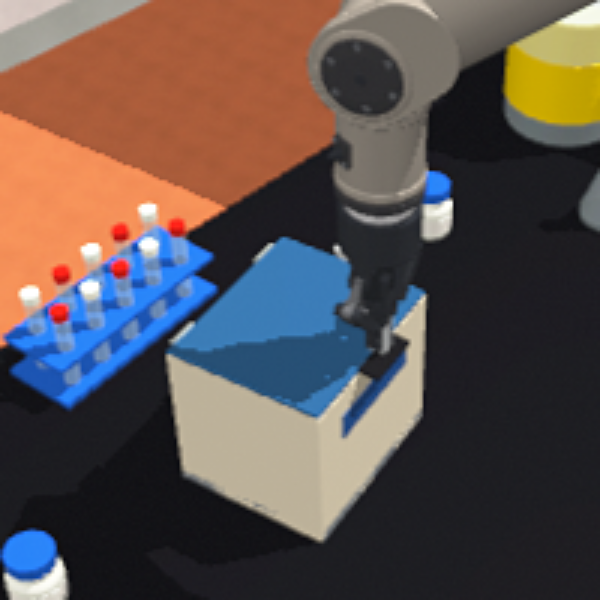

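The cover lies nearly flat, but there is no firm contact force yet. I press until it is felt.

```bash
for i in 1; do python3 -m crank '[{"jaw":0,"x":0,"y":0,"z":2,"ax":0,"ay":0,"az":0},{"jaw":0,"x":0,"y":0,"z":2,"ax":0,"ay":0,"az":0}]'; done; python3 -m crank '[{"jaw":0,"x":0,"y":0,"z":2,"ax":0,"ay":0,"az":0},{"jaw":0,"x":0,"y":0,"z":0,"ax":0,"ay":0,"az":0}]'
```

```text
t: 5.32
eef_pos: [0.505, 0.0764, 0.1993]
tool_rot: [0.001, 0.994, 0.113, 0.0]
contact_force: [-12.2, -2.9, 33.9]
gripper_width: -0.003
t: 5.58
eef_pos: [0.505, 0.0764, 0.1992]
tool_rot: [0.001, 0.994, 0.113, 0.001]
contact_force: [-15.6, -4.3, 40.5]
gripper_width: 0.001
```

```bash
python3 -m crank '[{"jaw":0,"x":0,"y":0,"z":-25,"ax":0,"ay":0,"az":0},{"jaw":0,"x":0,"y":0,"z":-45,"ax":0,"ay":0,"az":0},{"jaw":100,"x":21,"y":35.5,"z":-15,"ax":0,"ay":0,"az":0},{"jaw":100,"x":21,"y":35.5,"z":-15,"ax":0,"ay":0,"az":0},{"jaw":100,"x":21,"y":35.5,"z":0,"ax":0,"ay":0,"az":0},{"jaw":100,"x":21,"y":35.5,"z":0,"ax":0,"ay":0,"az":0},{"jaw":100,"x":21,"y":35.5,"z":0,"ax":0,"ay":0,"az":0},{"jaw":100,"x":0,"y":0,"z":0,"ax":0,"ay":0,"az":-9.9},{"jaw":100,"x":0,"y":0,"z":0,"ax":0,"ay":0,"az":-9.9},{"jaw":100,"x":0,"y":0,"z":0,"ax":0,"ay":0,"az":-9.9}]' 60
python3 -c "
from station import readout;print(readout.get_obs()['q'])"
python3 -m crank '[{"jaw":100,"x":0,"y":0,"z":0,"ax":0,"ay":0,"az":-9.9},{"jaw":100,"x":0,"y":0,"z":0,"ax":0,"ay":0,"az":-9.9},{"jaw":100,"x":0,"y":0,"z":0,"ax":0,"ay":0,"az":-9.9},{"jaw":100,"x":0,"y":0,"z":0,"ax":0,"ay":0,"az":-9.9},{"jaw":100,"x":0,"y":0,"z":0,"ax":0,"ay":0,"az":-9.9},{"jaw":100,"x":0,"y":0,"z":0,"ax":0,"ay":0,"az":-9.9},{"jaw":100,"x":0,"y":0,"z":0,"ax":0,"ay":0,"az":0}]'
python3 - <<'E'
from h import *
print(readout.get_obs()['q'])
im,d,W=snap('wrist'); save(im,'pics/c.png')
im=im.astype(int);r,g,b=im[...,0],im[...,1],im[...,2]
R=(r>110)&(g<70)&(b<70)&(W[...,2]>.06); q=W[R]
X=np.array([.9778,.2096]);Y=np.array([-.2096,.9778])
print(R.sum(),np.median(q,0),q.max(0)); x=q[:,:2]@X;y=q[:,:2]@Y
print(np.percentile(x,[2,50,98]),np.percentile(y,[2,50,98]),np.percentile(q[:,2],[2,50,98]))
E
```

```text
t: 6.82
eef_pos: [0.6471, -0.0729, 0.2945]
tool_rot: [-0.0, 0.93, 0.367, -0.0]
contact_force: [-0.5, 1.2, 0.2]
gripper_width: 1.0
[ 0.32816283  0.43895402 -0.4345843   1.54031495  0.19264233  1.20551951
 -0.95836807]
t: 7.7
eef_pos: [0.6471, -0.0731, 0.2946]
tool_rot: [-0.0, 0.629, 0.777, -0.0]
contact_force: [0.7, 0.0, 0.2]
gripper_width: 1.004
[ 0.46818004  0.47751961 -0.64188032  1.53006616  0.29547327  1.23316193
 -0.00821644]
552 [ 0.6577286  -0.04037182  0.1684483 ] [0.85506979 0.11724558 0.34106296]
[0.60949542 0.62843346 0.8448161 ] [-0.22866073 -0.17525945 -0.06653482] [0.10149793 0.1684483  0.33270392]
```

View pics/c.png

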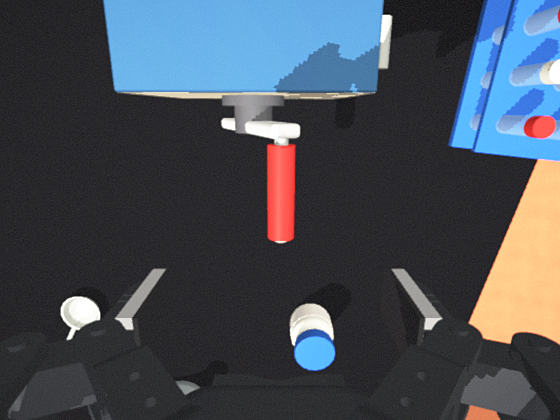

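The handle (columns 268–295, rows 145–240) is centred between the open fingers and parallel to the pads. I'll measure it inside that crop.

Run:
```python
from h import *
im,d,W=snap('wrist'); W=W[140:250,255:305]; im=im[140:250,255:305].astype(int)
r,g,b=im[...,0],im[...,1],im[...,2]
R=(r>110)&(g<70)&(b<70)&(W[...,2]>.14); q=W[R]
X=np.array([.9778,.2096]);Y=np.array([-.2096,.9778]);x=q[:,:2]@X;y=q[:,:2]@Y
print(R.sum(),np.percentile(x,[2,50,98]),np.percentile(y,[2,50,98]),np.percentile(q[:,2],[2,50,98]))
p=readout.get_obs()['eef_pos'];print(p[:2]@X,p[:2]@Y,p[2])
```

```text
355 [0.60948582 0.62760362 0.62911662] [-0.23071303 -0.19473698 -0.16178675] [0.16338866 0.17003433 0.17443663]
0.617446793070966 -0.20700256531294625 0.29478744200610163
```

```bash
python3 -m crank '[{"jaw":100,"x":0,"y":1.5,"z":30,"ax":0,"ay":0,"az":0},{"jaw":100,"x":0,"y":0,"z":35,"ax":0,"ay":0,"az":0},{"jaw":100,"x":0,"y":0,"z":35,"ax":0,"ay":0,"az":0},{"jaw":100,"x":0,"y":0,"z":30,"ax":0,"ay":0,"az":0},{"jaw":100,"x":0,"y":0,"z":0,"ax":0,"ay":0,"az":0},{"jaw":0,"x":0,"y":0,"z":0,"ax":0,"ay":0,"az":0},{"jaw":0,"x":0,"y":0,"z":0,"ax":0,"ay":0,"az":0},{"jaw":0,"x":0,"y":0,"z":0,"ax":0,"ay":0,"az":0},{"jaw":0,"x":0,"y":0,"z":0,"ax":0,"ay":0,"az":0},{"jaw":0,"x":0,"y":0,"z":0,"ax":0,"ay":0,"az":0},{"jaw":0,"x":0,"y":0,"z":0,"ax":0,"ay":0,"az":0}]' 70
python3 - <<'E'
from h import *
im,d,W=snap('wrist'); save(im,'pics/d.png')
E
```

```text
t: 9.18
eef_pos: [0.6489, -0.0726, 0.166]
tool_rot: [0.0, 0.628, 0.778, 0.0]
contact_force: [-2.3, -0.2, 6.4]
gripper_width: 0.213
```

View pics/d.png

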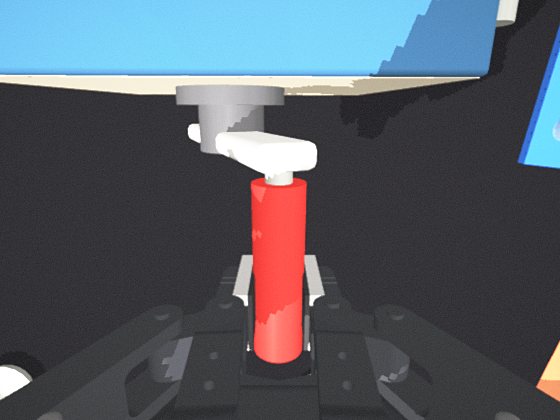

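Grip is good: the handle is centred between the pads and the arm is clear of them. Next I compute arc steps, with tool y = tumbler +x and tool z = down.

Run:
```python
from h import *
c=eyes.calibration('wrist'); print('cam',-np.array(c['R']).T@np.array(c['t']), readout.get_obs()['eef_pos'],readout.get_obs()['q'])
for a in np.arange(-24,340,8):
    p,q=np.radians([a,a+8]); print(a,'->',a+8,'y %.1f z %.1f'%(-60*(np.sin(q)-np.sin(p)),-60*(np.cos(q)-np.cos(p))))
```

```text
cam [ 0.63369423 -0.00282822  0.28996405] [ 0.64889587 -0.07264581  0.16599137] [ 0.43691781  0.59586617 -0.59894838  1.65532252  0.38357251  1.00946981
 -0.07702312]
-24 -> -16 y -7.9 z -2.9
-16 -> -8 y -8.2 z -1.7
-8 -> 0 y -8.4 z -0.6
0 -> 8 y -8.4 z 0.6
8 -> 16 y -8.2 z 1.7
16 -> 24 y -7.9 z 2.9
24 -> 32 y -7.4 z 3.9
32 -> 40 y -6.8 z 4.9
40 -> 48 y -6.0 z 5.8
48 -> 56 y -5.2 z 6.6
56 -> 64 y -4.2 z 7.2
64 -> 72 y -3.1 z 7.8
72 -> 80 y -2.0 z 8.1
80 -> 88 y -0.9 z 8.3
88 -> 96 y 0.3 z 8.4
96 -> 104 y 1.5 z 8.2
104 -> 112 y 2.6 z 8.0
112 -> 120 y 3.7 z 7.5
120 -> 128 y 4.7 z 6.9
128 -> 136 y 5.6 z 6.2
136 -> 144 y 6.4 z 5.4
144 -> 152 y 7.1 z 4.4
152 -> 160 y 7.6 z 3.4
160 -> 168 y 8.0 z 2.3
168 -> 176 y 8.3 z 1.2
176 -> 184 y 8.4 z -0.0
184 -> 192 y 8.3 z -1.2
192 -> 200 y 8.0 z -2.3
200 -> 208 y 7.6 z -3.4
208 -> 216 y 7.1 z -4.4
216 -> 224 y 6.4 z -5.4
224 -> 232 y 5.6 z -6.2
232 -> 240 y 4.7 z -6.9
240 -> 248 y 3.7 z -7.5
248 -> 256 y 2.6 z -8.0
256 -> 264 y 1.5 z -8.2
264 -> 272 y 0.3 z -8.4
272 -> 280 y -0.9 z -8.3
280 -> 288 y -2.0 z -8.1
288 -> 296 y -3.1 z -7.8
296 -> 304 y -4.2 z -7.2
304 -> 312 y -5.2 z -6.6
312 -> 320 y -6.0 z -5.8
320 -> 328 y -6.8 z -4.9
328 -> 336 y -7.4 z -3.9
336 -> 344 y -7.9 z -2.9
```

The wrist camera would pass only about 9 mm from the box, so I regrip 7 mm farther out, then start turning and log the forces.

```bash
cat > lg.py <<'E'
from h import *
import json
o=readout.get_obs();p=o['eef_pos'];f=o['contact_force'];X=np.array([.9778,.2096])
r=[o['t'],p[:2]@X-.595,p[2]-.110,f[:2]@X,f[2]]
q=np.arctan2(-r[1],r[2]); ft=-(r[3]*-np.cos(q)+r[4]*-np.sin(q)); fr=r[3]*-np.sin(q)+r[4]*np.cos(q)
print('t%.2f x%.1f z%.1f R%.1f q%.1f deg Ft %.1f Frad %.1f'%(r[0],r[1]*1e3,r[2]*1e3,np.hypot(r[1],r[2])*1e3,np.degrees(q),ft,fr))
open('log.txt','a').write(json.dumps([float(v) for v in r])+'\n')
E
python3 -m crank '[{"jaw":60,"x":0,"y":0,"z":0,"ax":0,"ay":0,"az":0},{"jaw":60,"x":0,"y":0,"z":0,"ax":0,"ay":0,"az":0},{"jaw":60,"x":-7,"y":0,"z":0,"ax":0,"ay":0,"az":0},{"jaw":0,"x":0,"y":0,"z":0,"ax":0,"ay":0,"az":0},{"jaw":0,"x":0,"y":0,"z":0,"ax":0,"ay":0,"az":0},{"jaw":0,"x":0,"y":0,"z":0,"ax":0,"ay":0,"az":0},{"jaw":0,"x":0,"y":0,"z":0,"ax":0,"ay":0,"az":0}]' 70; python3 lg.py
python3 -m crank '[{"jaw":0,"x":0,"y":-7.9,"z":-2.9,"ax":0,"ay":0,"az":0},{"jaw":0,"x":0,"y":-8.2,"z":-1.7,"ax":0,"ay":0,"az":0}]' >/dev/null; python3 lg.py
python3 -m crank '[{"jaw":0,"x":0,"y":-8.4,"z":-0.6,"ax":0,"ay":0,"az":0},{"jaw":0,"x":0,"y":-8.4,"z":0.6,"ax":0,"ay":0,"az":0}]' >/dev/null; python3 lg.py
```

```text
t: 10.1
eef_pos: [0.6503, -0.0797, 0.1651]
tool_rot: [0.0, 0.628, 0.778, -0.0]
contact_force: [0.2, -1.5, 0.3]
gripper_width: 0.211
t10.10 x24.2 z55.1 R60.2 q-23.7 deg Ft -0.2 Frad 0.2
t10.35 x7.7 z59.5 R60.0 q-7.3 deg Ft 2.7 Frad -5.0
t10.60 x-9.8 z59.1 R59.9 q9.5 deg Ft 2.6 Frad -10.0
```

```bash
python3 -m crank '[{"jaw":0,"x":0,"y":-8.2,"z":1.7,"ax":0,"ay":0,"az":0},{"jaw":0,"x":0,"y":-7.9,"z":2.9,"ax":0,"ay":0,"az":0}]' >/dev/null; python3 lg.py
python3 -m crank '[{"jaw":0,"x":0,"y":-7.4,"z":3.9,"ax":0,"ay":0,"az":0},{"jaw":0,"x":0,"y":-6.8,"z":4.9,"ax":0,"ay":0,"az":0}]' >/dev/null; python3 lg.py
python3 -m crank '[{"jaw":0,"x":0,"y":-6.0,"z":5.8,"ax":0,"ay":0,"az":0},{"jaw":0,"x":0,"y":-5.2,"z":6.6,"ax":0,"ay":0,"az":0}]' >/dev/null; python3 lg.py
python3 -m crank '[{"jaw":0,"x":0,"y":-4.2,"z":7.2,"ax":0,"ay":0,"az":0},{"jaw":0,"x":0,"y":-3.1,"z":7.8,"ax":0,"ay":0,"az":0}]' >/dev/null; python3 lg.py
python3 -m crank '[{"jaw":0,"x":0,"y":-2.0,"z":8.1,"ax":0,"ay":0,"az":0},{"jaw":0,"x":0,"y":-0.9,"z":8.3,"ax":0,"ay":0,"az":0}]' >/dev/null; python3 lg.py
```

```text
t10.85 x-25.1 z54.3 R59.8 q24.9 deg Ft 1.1 Frad -17.3
t11.10 x-37.6 z46.3 R59.6 q39.1 deg Ft 2.0 Frad -16.4
t11.35 x-48.0 z35.0 R59.4 q54.0 deg Ft 2.2 Frad -9.2
t11.60 x-55.7 z20.4 R59.3 q69.9 deg Ft 3.7 Frad -3.5
t11.85 x-59.2 z3.3 R59.3 q86.8 deg Ft 5.1 Frad -6.0
```

```bash
python3 -m crank '[{"jaw":0,"x":0,"y":0.3,"z":8.4,"ax":0,"ay":0,"az":0},{"jaw":0,"x":0,"y":1.5,"z":8.2,"ax":0,"ay":0,"az":0}]' >/dev/null; python3 lg.py
python3 -m crank '[{"jaw":0,"x":0,"y":2.6,"z":8.0,"ax":0,"ay":0,"az":0},{"jaw":0,"x":0,"y":3.7,"z":7.5,"ax":0,"ay":0,"az":0}]' >/dev/null; python3 lg.py
python3 -m crank '[{"jaw":0,"x":0,"y":4.7,"z":6.9,"ax":0,"ay":0,"az":0},{"jaw":0,"x":0,"y":5.6,"z":6.2,"ax":0,"ay":0,"az":0}]' >/dev/null; python3 lg.py
python3 -m crank '[{"jaw":0,"x":0,"y":6.4,"z":5.4,"ax":0,"ay":0,"az":0},{"jaw":0,"x":0,"y":7.1,"z":4.4,"ax":0,"ay":0,"az":0}]' >/dev/null; python3 lg.py
python3 -c "
from station import readout;o=readout.get_obs();print(o['q'],o['contact_force'],o['gripper_width'])"
```

```text
t12.10 x-57.8 z-13.7 R59.4 q103.3 deg Ft 7.0 Frad -5.6
t12.35 x-51.9 z-29.1 R59.5 q119.3 deg Ft 8.7 Frad -6.2
t12.60 x-42.3 z-42.2 R59.7 q135.0 deg Ft 10.3 Frad -9.1
t12.85 x-29.8 z-52.1 R60.0 q150.3 deg Ft 11.2 Frad -11.8
[ 0.44689385  0.66295935 -0.54068023  1.83505364  0.47121817  0.77696993
 -0.13253329] [-3.3625543  -2.94403074 15.77628645] 0.20684060032714277
```

```bash
python3 -m crank '[{"jaw":0,"x":0,"y":7.6,"z":3.4,"ax":0,"ay":0,"az":0},{"jaw":0,"x":0,"y":8.0,"z":2.3,"ax":0,"ay":0,"az":0}]' >/dev/null; python3 lg.py
python3 -m crank '[{"jaw":0,"x":0,"y":8.3,"z":1.2,"ax":0,"ay":0,"az":0},{"jaw":0,"x":0,"y":8.4,"z":0,"ax":0,"ay":0,"az":0}]' >/dev/null; python3 lg.py
python3 -m crank '[{"jaw":0,"x":0,"y":8.3,"z":-1.2,"ax":0,"ay":0,"az":0},{"jaw":0,"x":0,"y":8.0,"z":-2.3,"ax":0,"ay":0,"az":0}]' >/dev/null; python3 lg.py
python3 -m crank '[{"jaw":0,"x":0,"y":7.6,"z":-3.4,"ax":0,"ay":0,"az":0},{"jaw":0,"x":0,"y":7.1,"z":-4.4,"ax":0,"ay":0,"az":0}]' >/dev/null; python3 lg.py
cat > fit.py <<'E'
import numpy as np, json
L=np.array([json.loads(l) for l in open('log.txt')])[1:]
c=np.linalg.lstsq(np.c_[2*L[:,1:3],np.ones(len(L))],(L[:,1:3]**2).sum(1),rcond=None)[0]; print('centre',c[:2]*1e3,np.sqrt(c[2]+c[0]**2+c[1]**2))
x=L[:,1]-c[0];z=L[:,2]-c[1];q=np.arctan2(-x,z);ft=L[:,3]*np.cos(q)+L[:,4]*np.sin(q)
s=np.sign(np.gradient(np.unwrap(q)))
A=np.c_[s,np.sin(q),np.cos(q)]
k,res,_,_=np.linalg.lstsq(A,ft,rcond=None)
print('fit',k,'amp',np.hypot(k[1],k[2]),'rms',np.std(ft-A@k))
# Ft = fr - a sin(q+phi) = fr - a(sin q cos phi + cos q sin phi)
phi=np.arctan2(-k[2],-k[1]); print('phi deg',np.degrees(phi),'target q deg',(180-np.degrees(phi))%360)
print(np.c_[np.degrees(q),ft,ft-A@k].round(1))
E
python3 fit.py
```

```text
t13.10 x-15.7 z-58.1 R60.2 q164.9 deg Ft 12.5 Frad -15.7
t13.35 x-1.5 z-60.4 R60.4 q178.5 deg Ft 13.4 Frad -14.3
t13.60 x11.6 z-59.3 R60.4 q-169.0 deg Ft 14.6 Frad -5.5
t13.85 x24.7 z-54.9 R60.2 q-155.8 deg Ft 15.4 Frad 16.4
centre [ 0.69087468 -0.13917909] 0.06009796182848671
fit [ 8.19067927 -2.8770949  -5.86777923] amp 6.535174681331918 rms 0.3689054698855697
phi deg 63.880320617912425 target q deg 116.11967938208758
[[-6.700e+00  2.600e+00 -1.000e-01]
 [ 1.010e+01  2.500e+00  6.000e-01]
 [ 2.540e+01  9.000e-01 -8.000e-01]
 [ 3.950e+01  1.900e+00  1.000e-01]
 [ 5.420e+01  2.100e+00 -3.000e-01]
 [ 7.000e+01  3.700e+00  2.000e-01]
 [ 8.670e+01  5.100e+00  1.000e-01]
 [ 1.030e+02  7.000e+00  3.000e-01]
 [ 1.189e+02  8.800e+00  3.000e-01]
 [ 1.344e+02  1.040e+01  2.000e-01]
 [ 1.496e+02  1.130e+01 -5.000e-01]
 [ 1.642e+02  1.260e+01 -4.000e-01]
 [ 1.779e+02  1.360e+01 -4.000e-01]
 [-1.696e+02  1.460e+01  1.000e-01]
 [-1.563e+02  1.520e+01  5.000e-01]]
```

The fit is clean: friction 8.2 N, load 6.5 N, rms 0.4 N. The heavy side is down at q ≈ 116°. I turn back to it and use the reverse forces as a check.

```bash
python3 -m crank '[{"jaw":0,"x":0,"y":-7.1,"z":4.4,"ax":0,"ay":0,"az":0},{"jaw":0,"x":0,"y":-7.6,"z":3.4,"ax":0,"ay":0,"az":0},{"jaw":0,"x":0,"y":-8.0,"z":2.3,"ax":0,"ay":0,"az":0}]' >/dev/null; python3 lg.py
python3 -m crank '[{"jaw":0,"x":0,"y":-8.3,"z":1.2,"ax":0,"ay":0,"az":0},{"jaw":0,"x":0,"y":-8.4,"z":0,"ax":0,"ay":0,"az":0}]' >/dev/null; python3 lg.py
python3 -m crank '[{"jaw":0,"x":0,"y":-8.3,"z":-1.2,"ax":0,"ay":0,"az":0},{"jaw":0,"x":0,"y":-8.0,"z":-2.3,"ax":0,"ay":0,"az":0}]' >/dev/null; python3 lg.py
python3 -m crank '[{"jaw":0,"x":0,"y":-7.6,"z":-3.4,"ax":0,"ay":0,"az":0},{"jaw":0,"x":0,"y":-7.1,"z":-4.4,"ax":0,"ay":0,"az":0}]' >/dev/null; python3 lg.py
python3 -m crank '[{"jaw":0,"x":0,"y":-6.4,"z":-5.4,"ax":0,"ay":0,"az":0},{"jaw":0,"x":0,"y":-5.6,"z":-6.2,"ax":0,"ay":0,"az":0}]' >/dev/null; python3 lg.py
python3 -m crank '[{"jaw":0,"x":0,"y":-4.7,"z":-6.9,"ax":0,"ay":0,"az":0},{"jaw":0,"x":0,"y":-2.6,"z":-4.8,"ax":0,"ay":0,"az":0}]' >/dev/null; python3 lg.py
python3 fit.py
python3 -m crank '[{"jaw":0,"x":0,"y":0,"z":0,"ax":0,"ay":0,"az":0},{"jaw":0,"x":0,"y":0,"z":0,"ax":0,"ay":0,"az":0},{"jaw":0,"x":0,"y":0,"z":0,"ax":0,"ay":0,"az":0},{"jaw":0,"x":0,"y":0,"z":0,"ax":0,"ay":0,"az":0}]' 70; python3 lg.py
```

```text
t14.22 x11.9 z-59.0 R60.2 q-168.6 deg Ft -2.3 Frad 4.0
t14.47 x-5.5 z-59.8 R60.0 q174.8 deg Ft -2.9 Frad 4.2
t14.72 x-21.6 z-55.7 R59.8 q158.8 deg Ft -4.6 Frad 2.6
t14.97 x-35.9 z-47.6 R59.6 q143.0 deg Ft -5.3 Frad 0.9
t15.22 x-47.5 z-35.9 R59.5 q127.1 deg Ft -6.5 Frad -1.8
t15.47 x-54.3 z-24.0 R59.4 q113.8 deg Ft -7.9 Frad -2.4
centre [ 0.70740939 -0.09435571] 0.06007228819157268
fit [ 8.17209702 -2.7671718  -5.78392862] amp 6.411791486389144 rms 0.41178039269828987
phi deg 64.43241618499785 target q deg 115.56758381500215
[[-6.600e+00  2.600e+00 -1.000e-01]
 [ 1.010e+01  2.500e+00  5.000e-01]
 [ 2.540e+01  9.000e-01 -9.000e-01]
 [ 3.950e+01  1.900e+00 -1.000e-01]
 [ 5.430e+01  2.100e+00 -4.000e-01]
 [ 7.000e+01  3.700e+00  1.000e-01]
 [ 8.680e+01  5.100e+00  0.000e+00]
 [ 1.031e+02  7.000e+00  3.000e-01]
 [ 1.189e+02  8.800e+00  2.000e-01]
 [ 1.344e+02  1.040e+01  2.000e-01]
 [ 1.496e+02  1.130e+01 -4.000e-01]
 [ 1.642e+02  1.260e+01 -3.000e-01]
 [ 1.779e+02  1.360e+01 -3.000e-01]
 [-1.696e+02  1.460e+01  3.000e-01]
 [-1.563e+02  1.520e+01  6.000e-01]
 [-1.693e+02 -2.300e+00 -4.000e-01]
 [ 1.741e+02 -2.900e+00 -2.000e-01]
 [ 1.581e+02 -4.700e+00 -8.000e-01]
 [ 1.424e+02 -5.300e+00 -0.000e+00]
 [ 1.266e+02 -6.500e+00  5.000e-01]
 [ 1.135e+02 -7.800e+00  6.000e-01]]
t: 15.98
eef_pos: [0.5734, -0.0959, 0.0863]
tool_rot: [0.001, 0.628, 0.778, 0.0]
contact_force: [0.9, -1.9, 7.9]
gripper_width: 0.21
t15.97 x-54.4 z-23.7 R59.3 q113.5 deg Ft 7.1 Frad -3.6
```

Run:
```python
from h import *
im,d,W=snap('top'); save(cv2.resize(im[100:280,120:440],(800,450)),'pics/e.png')
m=im.astype(int); B=(m[...,2]>60)&(m[...,2]-m[...,0]>35)&(W[...,2]>.15); B[:,:205]=0;B[:,320:]=0;B[:155]=0
print(B.sum(),np.percentile(W[B][:,2],[5,50,95]),readout.get_obs()['joint_vel'].round(4))
```

```text
3201 [0.17453346 0.18079783 0.1872442 ] [ 0.0015 -0.0004 -0.0007 -0.0001 -0.0016 -0.0011  0.0022]
```

View pics/e.png

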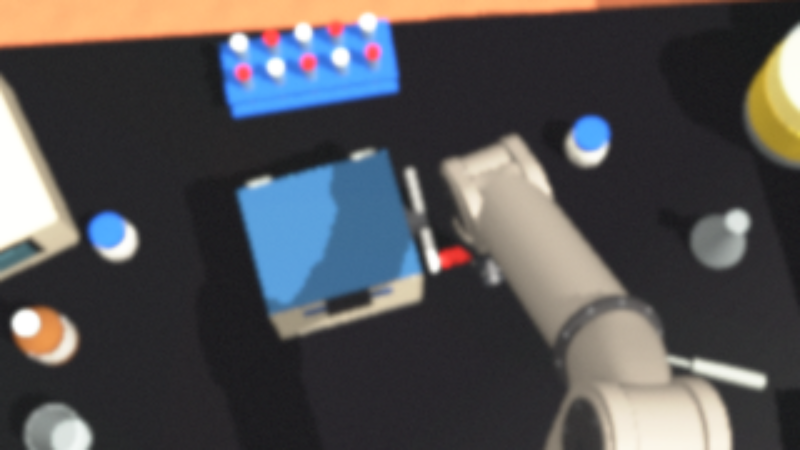

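The cover is flat at about z = 0.181 m. The handle is held at crop pixel (455,258), and the jars, flask, bottle, beaker and scoop are where they were. I hand in.

```bash
python3 -c "
from station import ticket;print(ticket.hand_in())"
```

```text
the job is handed in; nothing more can be done
None
```

I pushed the cover shut, turned the crank to feel for the load, and handed in at about 16 s with the handle still gripped and the heavy side judged to be straight down.

- **Cover:** I pressed it down until the wrist force rose to about 43 N (limit 120 N). In the last picture it lies flat, with its top at a height of about 181 mm as it should be when shut.
- **Feeling the load:** I led the handle forward from −24° to 204°, then back. The forces both ways fit 8.2 N of friction and a 6.4 N load, with about 0.4 N of scatter. That puts the heavy side straight down at a crank angle of about 116°.
- **Final hold:** The handle was held at 113.5°, about 2° from that angle (26° allowed). The drum was at rest and the gripper closed on the handle with grip set to 70 N.
- **Bystanders:** In the last top picture they looked undisturbed, judged by eye. The arm partly hides the scoop.

The grip itself was not read directly; I judged it from the jaw opening and the force on the handle. No check failed. One small disagreement: the first press left the cover looking flat with no contact force, so I pressed it further until it was felt.

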